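# Reverse the ratchet and clamp the glued clip base in the press

### The job

The freshly glued trim block is waiting under the foot of the small glue press, but the ratchet on its spindle is still set to loosen. Flip the red reversing lever over to tighten, then work the ratchet handle to and fro to bring the foot down until it holds the block firmly, without crushing the veneer; leave the press clamped, with the lever still on tighten and everything around it undisturbed.

Things in the scene. Friction and masses are not known exactly. Their poses are not given: they have to be found in the camera images.
- press: Small grey two-column glue press, fixed on the bench: base 70 x 92 mm, bed 26 mm up, columns at y = +37 and -37 mm, crosshead up to 124 mm, ratchet head on top. Origin: on the bench under the vertical spindle axis. Its x axis (to the robot's left, roughly) is where the handle points at 0; there is room to swing the handle with a gripper while it points 75 to 130 degrees left of world +x.
- lever (a joint): Red reversing lever (rad), hinged on the handle 45 mm from the spindle axis, stops at -0.5 and +0.5; stays where it is put. As found, near -0.5, the ratchet drives to loosen; on tighten above 0.35, best pushed right over. For that its tab goes clockwise seen from above: to the right, looking outwards along the handle. 2 to 4 N at the tab move it; the handle may drift meanwhile.
- lever_tab (a point): Centre of the lever's upright red tab: 11 mm along the handle, 9 mm across, 20 mm high, 172.5 mm above the bench, 27 mm outside the lever's hinge (swings 13 mm to either side of the handle's centre line, 72 mm from the spindle axis when central).
- handle (a joint): Ratchet handle (rad): level bar turning about the spindle axis, positive clockwise seen from above; points along (press yaw - handle). On tighten, a clockwise swing lowers the foot 2.5 mm per rad; swung back it clicks idly over 12 teeth, so up to 0.7 rad of a clockwise swing is lost before a tooth is caught. Let go, the screw holds (the foot eases off a little).
- handle_grip (a point): Middle of the handle's rubber grip, 20 mm thick, 92 to 158 mm from the spindle axis; this point is 124 mm out, 146 mm up. Turned steadily, the handle resists here with 1 to 2 N idling, 6 N turning the free spindle, 7 N at 60 N of clamping, 9 N at 150 N (firm, as wanted), 11 N at 240 N (crushed). Felt in motion: it sags to half at a stop; catching a tooth gives a brief jolt.
- foot: Round steel foot, 27 mm across, under the spindle on disc springs: 120 N per mm, so 0.4 rad of driven handle from first touch gives about 120 N. Origin: centre of its underside. At the start it hangs 1.5 to 3 mm above the work.
- trim: The glued work lying loose on the bed under the foot: dark veneered wood block 84 x 40 x 26 mm with a black plastic clip base 44 x 30 x 10 mm on top, 36 mm high in all. Origin: centre of its underside.
- bin_clips: Small open bin of clips, 130 x 107 x 63 mm, bystander. Origin: centre of its underside.
- plug_gauge: Plug gauge lying on the table, 22 x 113 x 22 mm, bystander. Origin: centre of its underside.
- ok_stamp: Hand stamp standing upright on the table, 27 x 40 x 74 mm, bystander. Origin: centre of its underside.

How it is judged:
By the outcome, as a careful person would: the job done as asked, in the order asked, and still so for the second after the job is handed in, with the robot touching nothing.
It also fails if it takes over 69 s, if anything falls off the work surface, if the arm or the gripper's body presses on something with over 40 N, if the wrist force passes 120 N, or if a joint passes its speed limit or range.

### The arm

A 6-joint arm with a two-finger parallel gripper is mounted at the origin on a cart in front of the work surface, level with it; the furniture and walls round the work are solid. World frame = base frame: x ahead of the robot, y to its left, z up, the work surface at z = 0. Lengths are in mm, angles in rad, forces in N, time in s.
With the tool pointing down it reaches from about 275 to 750 mm from the base axis. Payload 10.2 kg.
Tool frame: the origin (TCP) lies between the finger pads; the fingertips stand 11 mm ahead of it and the grasp point (between the pads) lies 8 mm behind it (ctrl.nose_length is the distance from the TCP to the fingertips, in mm); x points along the fingers, y is the direction in which the jaws open and shut, and the axes are right-handed (so a half turn about x gives the same grasp; the last joint's range is limited). The gripper opens to 85 mm and grips with 20 to 120 N. Pads are 22 mm wide; open, the fingers measure 114 mm over their backs; the gripper's body (76 mm by 85 mm) begins 54 mm behind the grasp point. The pads swing forward as they close: fully open they stand 13 mm farther back than shut.
Start: joints at [1.01, 0.313, 1.498, -0, 1.331, -0.223], TCP at [174.004, 495.332, 242.294] pointing down, gripper open.
Joint ranges: [-2.94, 2.94], [-0.97, 2.17], [0.19, 2.56], [-1.23, 4.37], [0.02, 3.11], [-2.88, 2.88]. Speed limits (rad/s): [2.39, 2.39, 3.01, 3.14, 3.14, 3.14].

### API

Orientations are given as a unit quaternion [w, x, y, z].
In Python, from rig import ctrl, capture, ticket gives the robot as it stands.
- The arm moves only by the tool step_arm, never from a script. Its argument "commands" is a list of rows, each a list of 2 entries, a list of its own where there are three numbers: the shift along the world's x, y, z normalised to -1 to 1, where 1 is 0.04 m, then the turn about the world's z normalised to -1 to 1, where 1 is 180 degrees. A call has 1 to 5 rows; each row shifts and turns the commanded pose from where the row before left it; what a row does not reach is not made up. A row lasts 1/10 s, in which the tool goes at most 50 mm and 8.59 degrees, less where a joint would pass 70% of its speed; a pose out of reach is approached as far as the arm can. A call with a number of a shift or a turn outside -1 to 1 is refused whole. A call with a gripper value outside its range is refused whole. "gripper" is the closure, from -1 (fully open) to 1 (shut), so that 0 is half open, set as the call begins (left out, the last holds). The fingers move at their own pace and stop on an object; "force" is the grip in N (left out, the last holds). Time passes only in rows, so rows that do not move let the fingers close. It gives the time, the measured TCP pose, the force and the opening at its end, in the units of the state.
- ctrl.sense(): the state, without advancing time (a new reading comes with each control period).
- capture(name): name is "side" or "top"; returns a dict with "image" (384x512x3 uint8, blue, green, red), "fov_y" (degrees; the focal length in pixels is half the picture's height over the tangent of half this angle, whatever the lens; pixels are square), "cx", "cy" (the principal point, pixels), "origin" and "orientation" of the camera in the world. Camera axes: x right, y down, z forward; pixel columns grow to the right and rows downward; lengths in mm; the calibration is good to about 2 mm. A picture is of the moment at which its call begins. There is no depth.
- ticket.finish_job(): hands the job in, once; it reports no verdict.
The state is a dict: "time_s": time; "joints": joint angles; "dq": joint speeds; "tau": joint torques, N m; "eef_pos": TCP position; "ee_rot": TCP orientation; "force": force on the tool from outside, world axes, zero at the start; "wrist_torque": the same for the moment, N m; "grip_width": opening from 0.0 (shut) to 1.0 (fully open).
Only numpy, scipy, OpenCV 4.12 (cv2) and the standard library are available. Lean on these libraries where they do the work, as an engineer would, in place of code of your own. Each camera call takes 0.05 s, during which the arm holds its last target.

## Working session

There is one attempt and no reset: what is moved stays moved. The work goes in short steps, Python scripts to look and compute and a tool call to move; the robot and the scene stay as the last step left them, time stands still between calls to the robot, and variables do not carry over. Pictures are saved under pics/ and viewed, and the job is handed in when it is done.

Besides the shell and the picture viewer there is one more tool, called after "Request:" as name([rows], argument=value, ...), one row to a line, values as JSON. step_arm: Moves the arm, as the interface text tells. Its arguments: {"type":"object","properties":{"commands":{"type":"array","items":{"type":"array"}},"gripper":{"type":"number"},"force":{"type":"number"}},"required":["commands"]}

```bash
ls; mkdir -p pics
python3 - <<'E'
from rig import ctrl,capture
import cv2,pickle
for n in("side","top"):
    c=capture(n);cv2.imwrite(f"pics/{n}0.png",c["image"]);print(n,{k:v for k,v in c.items() if k!="image"})
    pickle.dump(c,open(f"{n}0.pkl","wb"))
print(ctrl.sense())
E
```

```text
pics
side {'fov_y': 47.45166604818275, 'cx': 255.63707388458388, 'cy': 192.84391393305907, 'origin': array([ 331.36012402, -443.19417893,  720.02133193]), 'orientation': array([-0.4033563 ,  0.91076814, -0.07990746,  0.03768152])}
top {'fov_y': 46.99644415658165, 'cx': 260.4769622945879, 'cy': 190.82660606760288, 'origin': array([307.86190652, 237.88757248, 985.34814243]), 'orientation': array([-0.03827606,  0.70889363, -0.70053908,  0.07245524])}
{'time_s': 0.1, 'joints': array([ 1.00956941e+00,  3.13383053e-01,  1.49837296e+00, -1.22066904e-05,
        1.33101352e+00, -2.23404575e-01]), 'dq': array([-0.00023975, -0.00073649, -0.00164596, -0.00210196, -0.00061628,
        0.00021184]), 'tau': array([ 3.17112783e-03, -4.12893176e+01, -2.60146379e+01, -1.29190748e-04,
        2.98962295e-03, -4.22239532e-05]), 'eef_pos': array([173.89567343, 495.1242537 , 241.79346407]), 'ee_rot': array([ 0.69688836,  0.11848398,  0.69719878, -0.11925615]), 'force': array([-0.42768012,  0.1723082 ,  0.26648272]), 'wrist_torque': array([ 0.00227604, -0.04834926, -0.00290491]), 'grip_width': 1.0036546394792043}
```

View pics/side0.png

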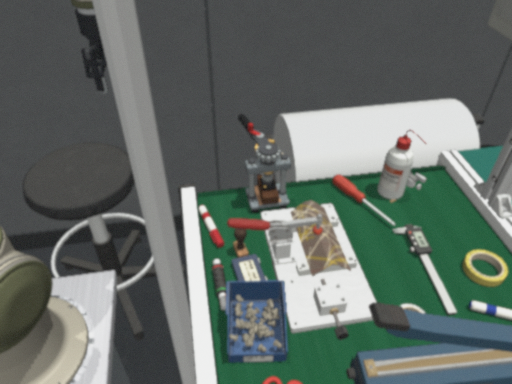

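View pics/top0.png

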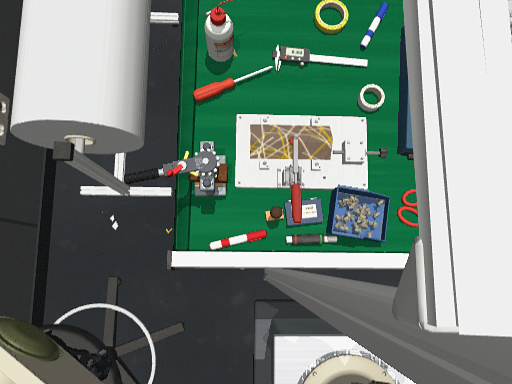

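```bash
cat > h.py <<'E'
import numpy as np,cv2,pickle
from scipy.spatial.transform import Rotation as R
def par(c):
    H=384;f=H/2/np.tan(np.radians(c["fov_y"]/2));q=c["orientation"]
    return f,R.from_quat([q[1],q[2],q[3],q[0]]).as_matrix(),np.array(c["origin"])
def proj(c,p):
    f,M,o=par(c);d=M.T@(np.array(p,float)-o);return np.array([c["cx"]+f*d[0]/d[2],c["cy"]+f*d[1]/d[2]])
def ray(c,u,v):
    f,M,o=par(c);d=M@np.array([(u-c["cx"])/f,(v-c["cy"])/f,1]);return o,d
def atz(c,u,v,z):
    o,d=ray(c,u,v);return o+d*(z-o[2])/d[2]
def crop(c,name,u0,v0,w,h,s):
    cv2.imwrite(name,cv2.resize(c["image"][v0:v0+h,u0:u0+w],None,fx=s,fy=s,interpolation=cv2.INTER_CUBIC))
E
python3 - <<'E'
from h import *
t=pickle.load(open("top0.pkl","rb"));s=pickle.load(open("side0.pkl","rb"))
for p in [(174,495,242),(0,0,0),(300,0,0),(300,500,0),(500,300,0)]: print(p,proj(t,p),proj(s,p))
crop(t,"pics/t0c.png",110,125,130,100,6)
crop(s,"pics/s0c.png",225,105,80,110,5)
for u,v in((207,161),): print(atz(t,u,v,160))
E
```

```text
(174, 495, 242) [ 74.85042434 344.70231121] [112.67025006  82.40709533]
(0, 0, 0) [348.66156485 408.63534044] [ 22.36993733 352.21751259]
(300, 0, 0) [345.52774401 265.00294653] [194.74306283 325.48046548]
(300, 500, 0) [117.54586866 263.2467363 ] [180.8200027  160.16915551]
(500, 300, 0) [212.35766841 174.37055741] [269.07734562 202.04320221]
[494.52818012 300.71279401 160.        ]
```

```bash
echo
```

```text
(no output)
```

View pics/t0c.png

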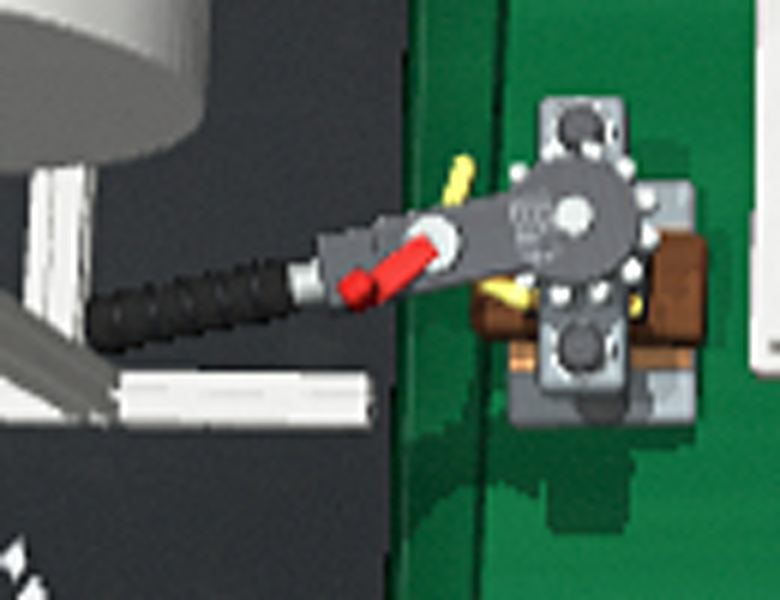

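View pics/s0c.png

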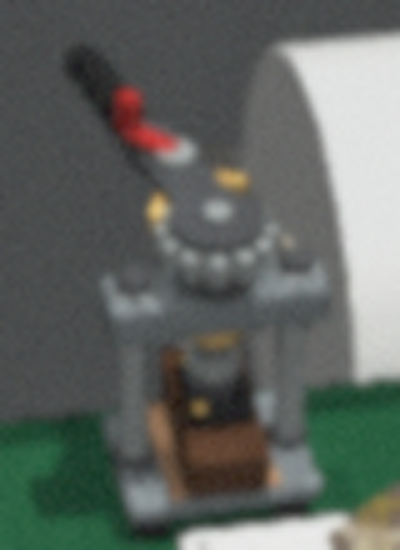

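```bash
cat >> h.py <<'E'
def tri(c1,p1,c2,p2):
    o1,d1=ray(c1,*p1);o2,d2=ray(c2,*p2);d1/=np.linalg.norm(d1);d2/=np.linalg.norm(d2)
    s=np.linalg.lstsq(np.c_[d1,-d2],o2-o1,rcond=None)[0]
    a=o1+s[0]*d1;b=o2+s[1]*d2;return (a+b)/2,np.linalg.norm(a-b)
E
python3 - <<'E'
from h import *
t=pickle.load(open("top0.pkl","rb"));s=pickle.load(open("side0.pkl","rb"))
T=lambda x,y:(110+x/6-.42,125+y/6-.42)
S=lambda x,y:(225+x/5-.4,105+y/5-.4)
print("cap",tri(t,T(573,213),s,S(218,208)))
print("tab",tri(t,T(358,290),s,S(127,103)))
print("pivot",tri(t,T(436,243),s,S(180,151)))
print("gripend",tri(t,T(95,325),s,S(75,58)))
print("cols",atz(t,*T(582,128),124),atz(t,*T(582,347),124))
for n,p,z in(("cap",T(573,213),165),("tab",T(358,290),180),("piv",T(436,243),160),("g0",T(285,285),146),("g1",T(105,320),146)):print(n,atz(t,*p,z))
E
```

```text
cap (array([495.22984536, 304.20664097, 162.53914697]), np.float64(0.8595342248991084))
tab (array([466.29248058, 368.12475031, 177.76025656]), np.float64(0.7585149445354001))
pivot (array([485.4724026 , 346.62435914, 164.08890087]), np.float64(1.2339469359353425))
gripend (array([457.27075428, 454.82730381, 148.66836625]), np.float64(4.675833305976778))
cols [533.47185763 305.113701   124.        ] [459.48226291 303.11960847 124.        ]
cap [495.10841063 303.99432713 165.        ]
tab [466.23825981 367.76064245 180.        ]
piv [485.72314793 347.17853487 160.        ]
g0 [474.13976442 396.4191616  146.        ]
g1 [461.79794934 452.51797868 146.        ]
```

Run:
```python
from h import *
t=pickle.load(open("top0.pkl","rb"));s=pickle.load(open("side0.pkl","rb"))
for p in [(280,160),(270,170),(250,120),(220,0),(220,-150)]:
  for z in(0,300,600):print(p,z,proj(t,(*p,z)).round(),proj(s,(*p,z)).round())
q=[0.69688836,0.11848398,0.69719878,-0.11925615]
print(R.from_quat([q[1],q[2],q[3],q[0]]).as_matrix().round(3))
crop(t,"pics/t1c.png",140,200,372,184,2)
crop(s,"pics/s1c.png",0,0,300,384,2)
```

```text
(280, 160) 0 [274. 274.] [180. 260.]
(280, 160) 300 [289. 279.] [159. 143.]
(280, 160) 600 [329. 294.] [122. -66.]
(270, 170) 0 [269. 278.] [175. 257.]
(270, 170) 300 [283. 286.] [153. 140.]
(270, 170) 600 [317. 306.] [114. -68.]
(250, 120) 0 [292. 288.] [166. 277.]
(250, 120) 300 [315. 300.] [140. 159.]
(250, 120) 600 [376. 330.] [ 92. -57.]
(220, 0) 0 [346. 302.] [150. 332.]
(220, 0) 300 [394. 320.] [116. 216.]
(220, 0) 600 [515. 367.] [ 44. -22.]
(220, -150) 0 [413. 302.] [151. 418.]
(220, -150) 300 [490. 320.] [108. 311.]
(220, -150) 600 [683. 366.] [ 3. 49.]
[[-0.001  0.331  0.943]
 [-0.001  0.943 -0.331]
 [-1.    -0.001 -0.   ]]
```

View pics/t1c.png

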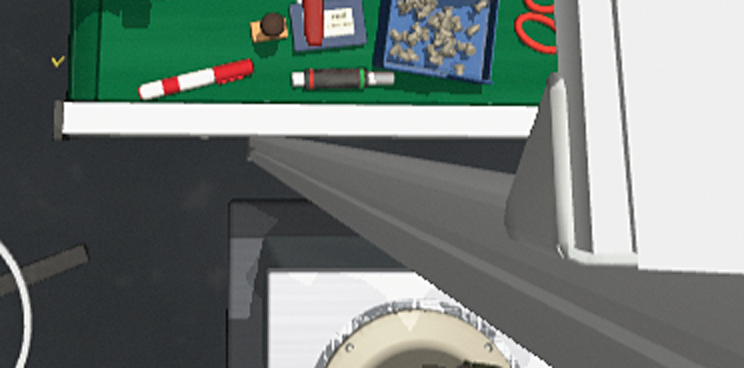

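View pics/s1c.png

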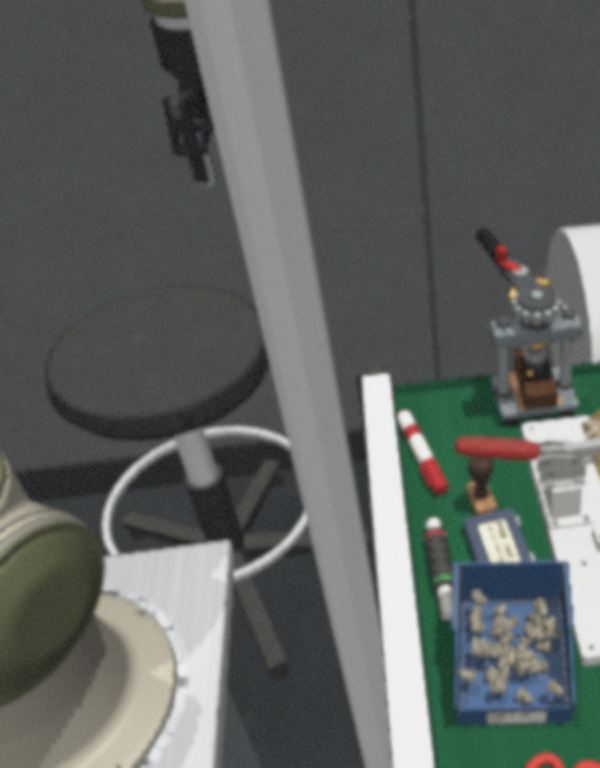

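Run:
```python
from rig import ctrl,capture,ticket
print([a for a in dir(ctrl) if a[0]!='_'],ctrl.nose_length)
from h import *
t=pickle.load(open("top0.pkl","rb"));s=pickle.load(open("side0.pkl","rb"))
crop(t,"pics/t2c.png",0,284,130,100,6)
crop(s,"pics/s2c.png",0,200,130,184,3)
```

```text
['PlanningError', 'nose_length', 'sense'] 11.0
```

View pics/t2c.png

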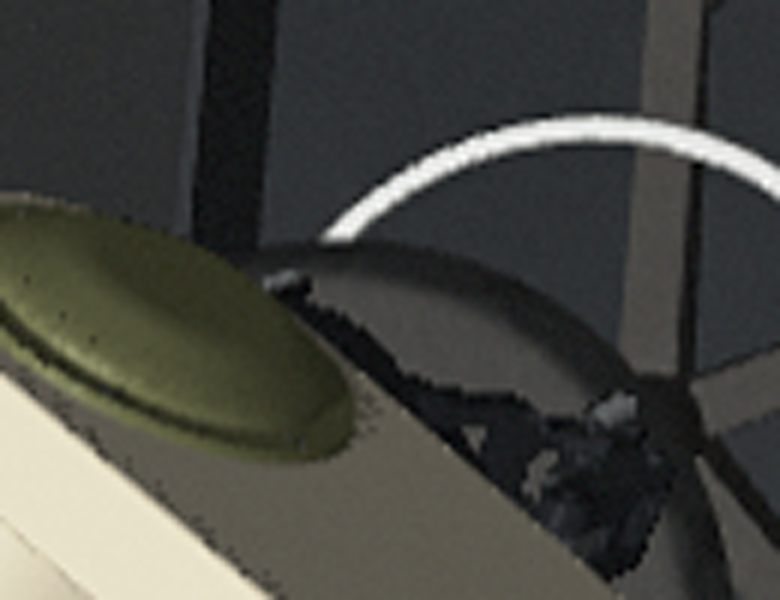

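View pics/s2c.png

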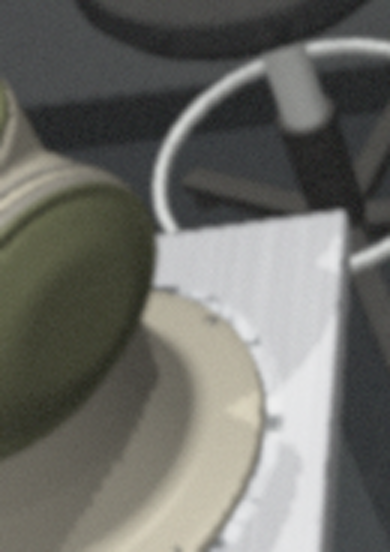

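Request:
step_arm([
  [[0.64,-0.32,-0.06],-0.032],
  [[0.64,-0.32,-0.06],-0.032],
  [[0.64,-0.32,-0.06],-0.032],
  [[0.64,-0.32,-0.06],-0.032],
  [[0.64,-0.32,-0.06],-0.032],
], gripper=1, force=60)

```text
time_s: 0.6
eef_pos: [302.9, 430.6, 229.9]
ee_rot: [0.645, 0.29, 0.645, -0.29]
force: [-0.1, 0.2, -0.3]
grip_width: 0.142
```

```bash
cat > look.py <<'E'
import sys
from rig import ctrl,capture
from h import *
n=sys.argv[1]
for k in("top","side"):
    c=capture(k);cv2.imwrite(f"pics/{k}{n}.png",c["image"]);pickle.dump(c,open(f"{k}{n}.pkl","wb"))
    if k=="top":crop(c,f"pics/{k}{n}c.png",110,120,130,100,6)
    else:crop(c,f"pics/{k}{n}c.png",205,60,120,150,4)
s=ctrl.sense();M=R.from_quat(np.roll(s["ee_rot"],-1)).as_matrix()
print(s["time_s"],s["eef_pos"].round(1),"yaw",np.degrees(np.arctan2(M[1,1],M[0,1])).round(2),"tilt",M[:,0].round(3),"F",s["force"].round(2),"q",s["joints"].round(3),s["grip_width"])
E
python3 look.py 1
```

```text
0.7 [304.2 429.9 229.5] yaw 41.53 tilt [-0.001 -0.001 -1.   ] F [-0.84  0.45 -0.71] q [ 7.330e-01  3.270e-01  1.512e+00 -1.000e-03  1.303e+00  8.000e-03] -0.002365361626943586
```

View pics/top1.png

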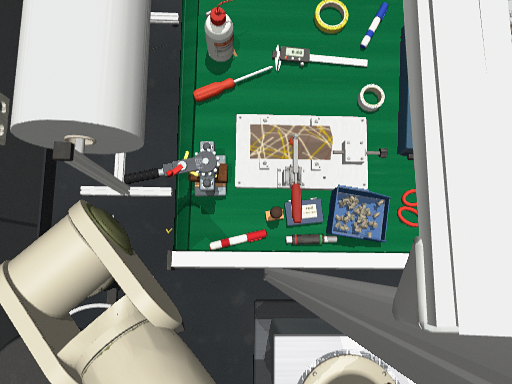

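Request:
step_arm([
  [[0.64,-0.32,-0.06],-0.032],
  [[0.64,-0.32,-0.06],-0.032],
  [[0.64,-0.32,-0.06],-0.032],
])

```text
time_s: 1.0
eef_pos: [379.0, 392.8, 222.9]
ee_rot: [0.594, 0.383, 0.595, -0.383]
force: [-0.4, -0.3, 0.8]
grip_width: 0.005
```

```bash
python3 look.py 2
```

```text
1.1 [380.4 391.9 222.4] yaw 24.36 tilt [-0.001 -0.001 -1.   ] F [-0.51 -0.25  0.38] q [ 0.586  0.375  1.464 -0.     1.304  0.161] 0.002685954541233933
```

View pics/top2.png

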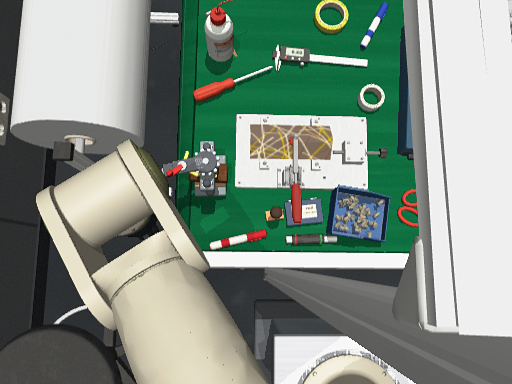

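View pics/side2.png

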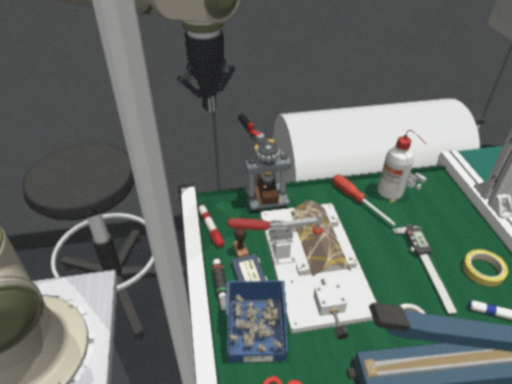

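Request:
step_arm([
  [[0.64,-0.32,-0.06],-0.032],
  [[0.64,-0.32,-0.06],-0.032],
  [[0,0,-0.4],0],
  [[0,0,-0.4],0],
  [[0,0,0],0],
])

```text
time_s: 1.6
eef_pos: [428.4, 367.5, 184.4]
ee_rot: [0.553, 0.438, 0.555, -0.441]
force: [-0.1, 0.2, 0.9]
grip_width: 0.0
```

```bash
python3 look.py 3
```

```text
1.7 [429.4 368.  186.8] yaw 13.16 tilt [-0.  0. -1.] F [-0.47  0.51 -0.3 ] q [0.501 0.448 1.453 0.    1.24  0.272] 0.0028144198757998843
```

View pics/top3.png

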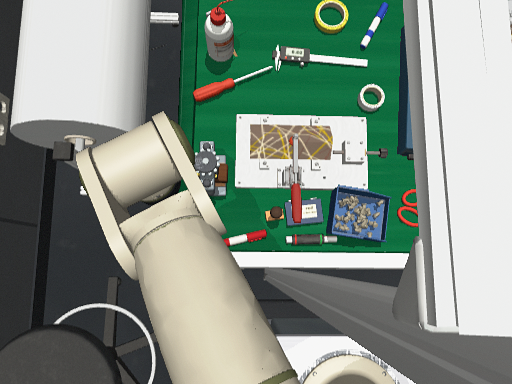

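View pics/side3c.png

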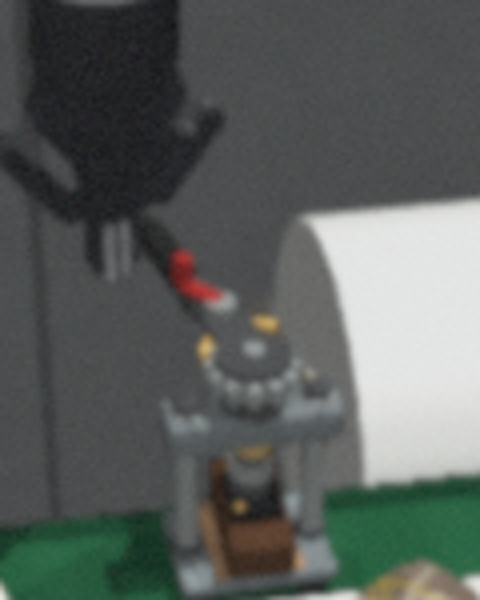

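Request:
step_arm([
  [[0.03,-0.12,-0.2],0],
  [[0,0,0],0],
  [[0.15,0.035,0],0],
  [[0.15,0.035,0],0],
  [[0,0,0],0],
])

```text
time_s: 2.2
eef_pos: [444.1, 365.5, 178.4]
ee_rot: [0.554, 0.44, 0.553, -0.44]
force: [0.3, 0.5, -0.0]
grip_width: 0.001
```

Request:
step_arm([
  [[0.1,0.023,0],0],
  [[0.1,0.023,0],0],
])

```text
time_s: 2.4
eef_pos: [451.3, 367.4, 178.3]
ee_rot: [0.553, 0.44, 0.554, -0.44]
force: [-2.4, 0.6, 0.9]
grip_width: 0.001
```

```bash
python3 look.py 4
```

```text
2.5 [451.5 367.3 178.2] yaw 13.04 tilt [-0.  0. -1.] F [-0.3   0.94  0.56] q [0.482 0.491 1.41  0.    1.241 0.254] 0.001008546915120133
```

View pics/side4c.png

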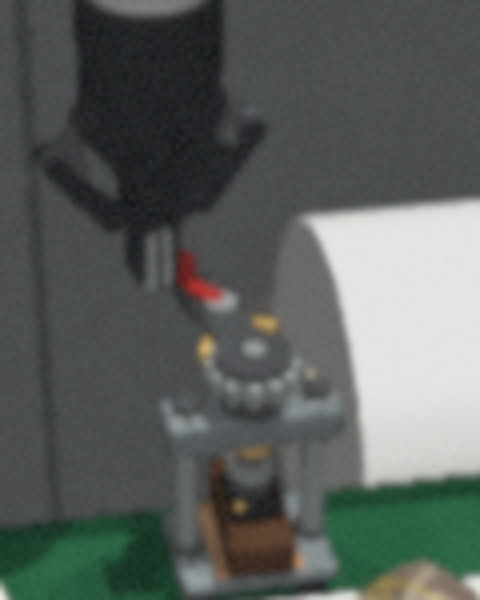

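Request:
step_arm([
  [[0.1,0.023,0],0],
  [[0.1,0.023,0],0],
  [[0.1,0.023,0],0],
])

```text
time_s: 2.8
eef_pos: [463.4, 370.1, 178.3]
ee_rot: [0.554, 0.44, 0.554, -0.44]
force: [-1.7, 0.7, -0.1]
grip_width: -0.002
```

Request:
step_arm([
  [[0.1,0.023,0],0],
  [[0.1,0.023,0],0],
])

```text
time_s: 3.0
eef_pos: [471.6, 371.8, 178.2]
ee_rot: [0.554, 0.44, 0.554, -0.44]
force: [-2.0, -0.8, 0.5]
grip_width: -0.003
```

```bash
python3 look.py 5
```

```text
3.1 [471.8 371.6 178.2] yaw 13.03 tilt [ 0. -0. -1.] F [-0.62 -0.16  0.26] q [ 0.473  0.531  1.347 -0.     1.263  0.245] 0.0011957462484694318
```

View pics/side5c.png

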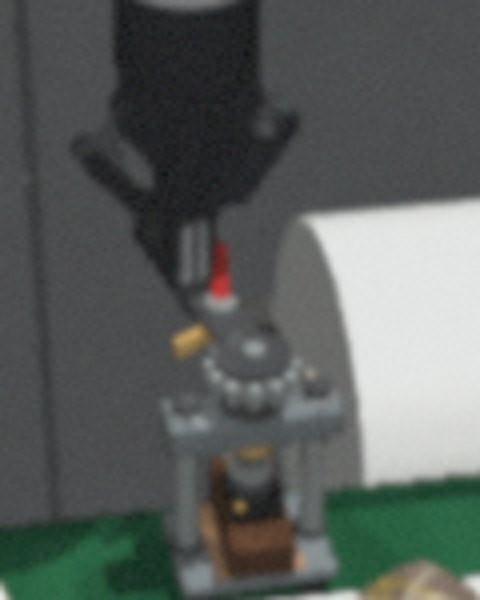

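Request:
step_arm([
  [[0.1,0.023,0],0],
])

```text
time_s: 3.2
eef_pos: [475.1, 372.3, 178.2]
ee_rot: [0.554, 0.44, 0.554, -0.44]
force: [-2.3, -3.6, -0.5]
grip_width: -0.002
```

Request:
step_arm([
  [[0.1,0.01,0],0],
])

```text
time_s: 3.3
eef_pos: [478.7, 372.7, 178.1]
ee_rot: [0.553, 0.439, 0.554, -0.441]
force: [-10.5, -2.8, 2.6]
grip_width: -0.0
```

Request:
step_arm([
  [[0.1,0.01,0],0],
])

```text
time_s: 3.4
eef_pos: [481.9, 373.0, 178.0]
ee_rot: [0.553, 0.438, 0.554, -0.442]
force: [-11.4, -5.3, 4.3]
grip_width: -0.001
```

```bash
python3 look.py 6
```

```text
3.5 [482.6 373.  178. ] yaw 13.04 tilt [-0.003 -0.002 -1.   ] F [-7.13 -5.23  2.23] q [ 0.466  0.553  1.312 -0.     1.28   0.239] -0.00036226925453055475
```

View pics/side6c.png

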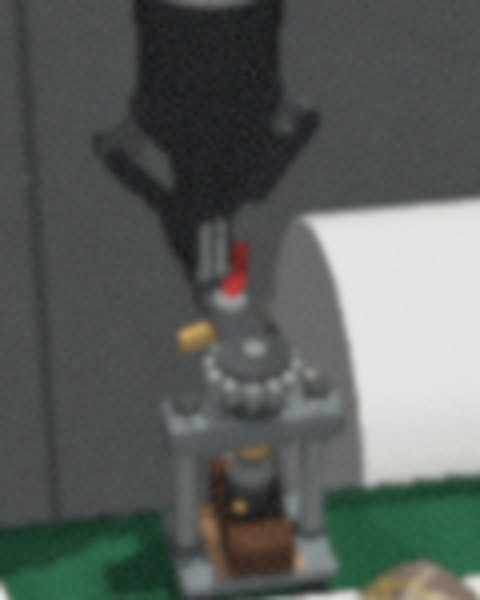

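Request:
step_arm([
  [[-0.6,-0.1,0],0],
  [[-0.6,-0.1,0.2],0],
  [[-0.3,0,0.6],0],
  [[0,0,0.6],0],
  [[0,0,0],0],
])

```text
time_s: 4.0
eef_pos: [424.4, 366.3, 237.9]
ee_rot: [0.555, 0.442, 0.553, -0.437]
force: [0.4, 0.0, 0.2]
grip_width: -0.007
```

```bash
python3 look.py 7
```

```text
4.1 [423.6 365.5 234.3] yaw 13.04 tilt [ 0.001  0.    -1.   ] F [ 0.01  0.04 -0.49] q [ 0.503  0.394  1.405 -0.     1.342  0.275] -0.0006605065097347662
```

View pics/side7c.png

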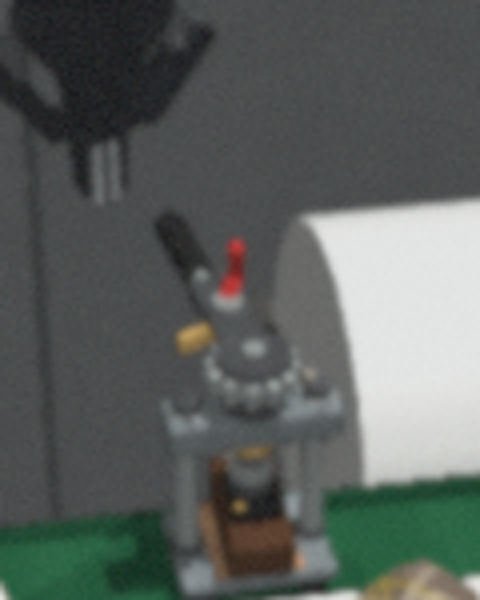

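View pics/top7.png

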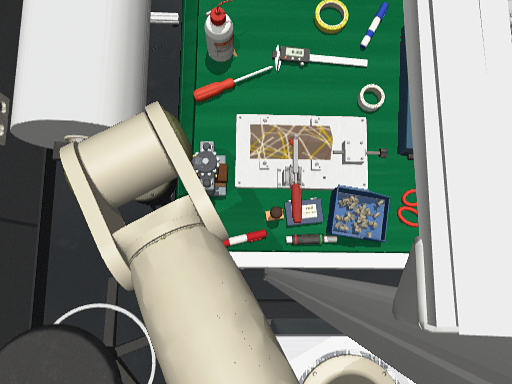

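```bash
cat >> h.py <<'E'
def S7(x,y):return (205+x/4-.37,60+y/4-.37)
C=np.array([496.,304.])
def ang(p): d=p[:2]-C; return np.degrees(np.arctan2(d[1],d[0])),np.hypot(*d)
E
python3 - <<'E'
from h import *
s=pickle.load(open("side7.pkl","rb"))
for n,xy,z in(("cap",(254,348),162.5),("piv",(230,299),164),("tabtop",(237,242),182),("gmid",(188,253),150),("gend",(168,220),150),("ferrule",(201,278),148)):
    p=atz(s,*S7(*xy),z);print(n,p.round(1),ang(p))
for a in(90,95,100): 
  print(a,[((proj(s,(C[0]+r*np.cos(np.radians(a)),C[1]+r*np.sin(np.radians(a)),150))-[204.63,59.63])*4).round() for r in(92,124,158)])
E
```

```text
cap [494.3 302.6 162.5] (np.float64(-140.89117844296823), np.float64(2.1403662904495784))
piv [489.8 347.9 164. ] (np.float64(98.05063366509209), np.float64(44.360018045137664))
tabtop [499.  376.6 182. ] (np.float64(87.65423031395082), np.float64(72.61492713696968))
gmid [478.2 418.6 150. ] (np.float64(98.8216810929758), np.float64(115.96829435007444))
gend [472.4 456.2 150. ] (np.float64(98.81273384844853), np.float64(154.03720184507497))
ferrule [481.7 394.5 148. ] (np.float64(98.96476523121827), np.float64(91.59267993242547))
90 [array([225., 271.]), array([215., 242.]), array([205., 211.])]
95 [array([211., 273.]), array([197., 244.]), array([183., 214.])]
100 [array([198., 275.]), array([180., 247.]), array([161., 218.])]
```

Request:
step_arm([
  [[0.46,0.51,0],-0.014],
  [[0.46,0.51,0],-0.014],
  [[0.46,0.51,-0.25],0],
  [[0,0,-0.5],0],
  [[0,0,0],0],
], gripper=-0.06)

```text
time_s: 4.6
eef_pos: [477.7, 426.1, 199.8]
ee_rot: [0.533, 0.461, 0.534, -0.466]
force: [-0.5, -0.6, -0.2]
grip_width: 0.534
```

```bash
python3 look.py 8
```

```text
4.7 [478.3 426.4 203.7] yaw 7.99 tilt [-0.001 -0.001 -1.   ] F [ 0.22 -0.12  0.36] q [ 0.546  0.601  1.165 -0.     1.377  0.406] 0.5313695858721249
```

View pics/side8c.png

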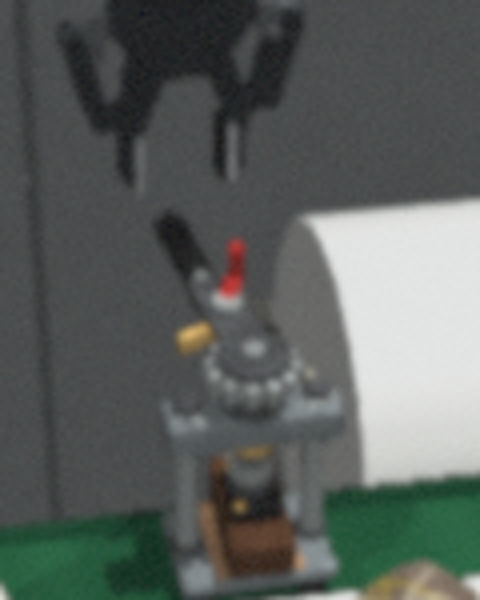

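View pics/top8.png

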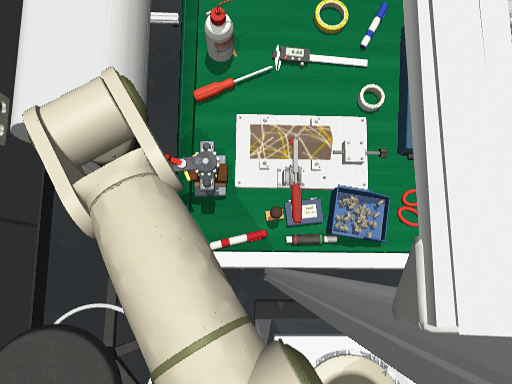

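Run:
```python
from h import *
t=pickle.load(open("top0.pkl","rb"));s=pickle.load(open("side0.pkl","rb"))
print(tri(t,(78,148),s,(281,113)),tri(t,(146,120),s,(277,140)))
for z in(100,200,300,400):print(z,atz(t,146,115,z).round(),atz(t,78,150,z).round(),atz(s,281,113,z).round())
crop(t,"pics/t0d.png",0,60,200,150,4)
```

```text
(array([563.75245128, 577.34794021,  65.13530723]), np.float64(48.88145548229843)) (array([569.02678495, 433.34836088,  89.86507264]), np.float64(49.943927237594124))
100 [603. 433. 100.] [526. 565. 100.] [576. 528. 100.]
200 [569. 411. 200.] [501. 528. 200.] [536. 371. 200.]
300 [536. 389. 300.] [477. 491. 300.] [497. 214. 300.]
400 [503. 367. 400.] [452. 454. 400.] [457.  58. 400.]
```

View pics/t0d.png

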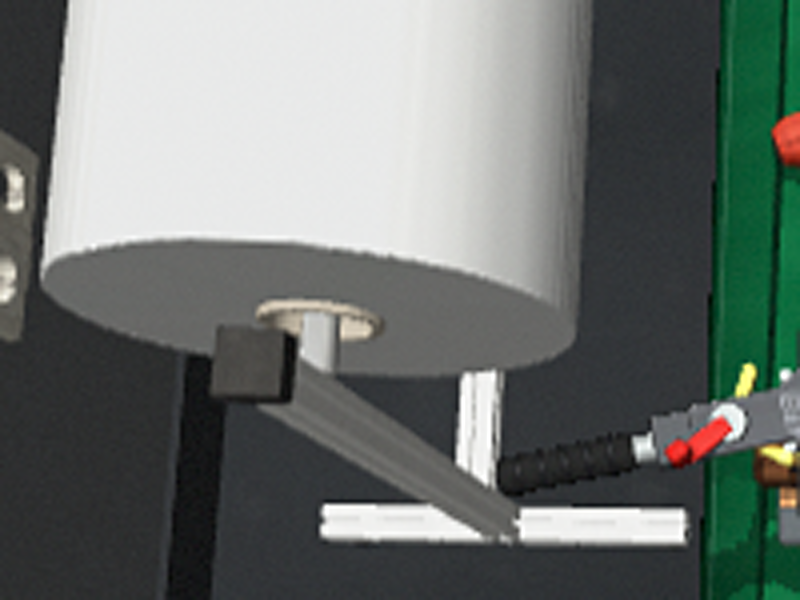

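Run:
```python
from h import *
t=pickle.load(open("top0.pkl","rb"));s=pickle.load(open("side0.pkl","rb"))
for u in(50,60,70,80): print(u,tri(t,(u,120),s,(282,113)))
for z in(150,200,250,300):print(z,atz(t,63,150,z).round())
```

```text
50 (array([613.90265399, 663.57095574,  13.03094268]), np.float64(1.7428504198713282))
60 (array([607.25296191, 633.60888445,  32.41038357]), np.float64(3.744185023893766))
70 (array([600.84773424, 604.75951166,  51.07736508]), np.float64(5.670444862081038))
80 (array([594.67411192, 576.96367169,  69.06936368]), np.float64(7.525720355274919))
150 [513. 575. 150.]
200 [501. 555. 200.]
250 [488. 534. 250.]
300 [476. 514. 300.]
```

Request:
step_arm([
  [[0,0,-0.5],0],
  [[0,0,-0.5],0],
  [[0,0,-0.6],0],
  [[0,0,0],0],
])

```text
time_s: 5.1
eef_pos: [477.5, 425.8, 138.4]
ee_rot: [0.533, 0.462, 0.534, -0.465]
force: [-0.4, 0.5, 0.2]
grip_width: 0.529
```

Request:
step_arm([
  [[0,0,0],0],
  [[0,0,0],0],
], gripper=0.4)

```text
time_s: 5.3
eef_pos: [479.0, 427.0, 142.3]
ee_rot: [0.534, 0.465, 0.533, -0.463]
force: [-0.0, -0.9, 0.3]
grip_width: 0.297
```

```bash
python3 look.py 9
```

```text
5.4 [478.9 427.  141.9] yaw 8.0 tilt [ 0.002  0.001 -1.   ] F [-0.22 -0.11 -0.24] q [0.546 0.652 1.245 0.    1.243 0.406] 0.29489811212880257
```

View pics/side9c.png

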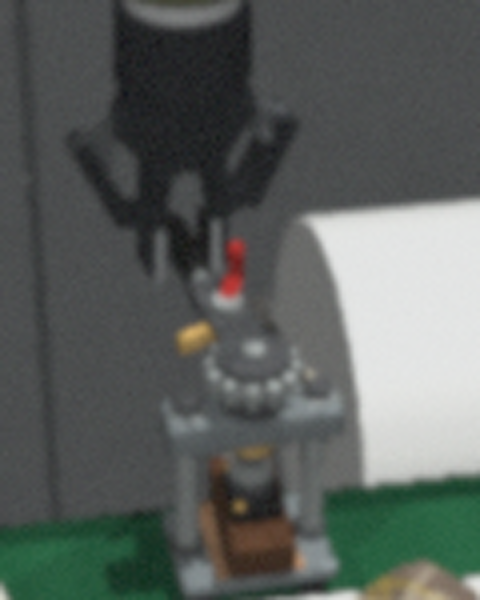

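Request:
step_arm([
  [[0.134,0.016,0],-0.014],
  [[0.135,0.01,0],-0.014],
  [[0.135,0.004,0],-0.014],
])

```text
time_s: 5.7
eef_pos: [494.0, 428.2, 141.4]
ee_rot: [0.501, 0.498, 0.502, -0.499]
force: [-6.0, -0.3, 3.4]
grip_width: 0.298
```

Request:
step_arm([
  [[0.135,-0.002,0],-0.014],
  [[0.135,-0.008,0],-0.014],
])

```text
time_s: 5.9
eef_pos: [504.8, 428.0, 141.4]
ee_rot: [-0.479, -0.52, -0.48, 0.52]
force: [-4.7, 0.2, 3.3]
grip_width: 0.302
```

Request:
step_arm([
  [[0.135,-0.014,0],-0.014],
  [[0.134,-0.019,0],-0.014],
])

```text
time_s: 6.1
eef_pos: [515.5, 426.8, 141.4]
ee_rot: [-0.455, -0.54, -0.456, 0.541]
force: [-4.5, 1.0, 2.6]
grip_width: 0.301
```

```bash
cat > st.py <<'E'
from rig import ctrl
from h import *
s=ctrl.sense();M=R.from_quat(np.roll(s["ee_rot"],-1)).as_matrix()
a,r=ang(s["eef_pos"]);ta=np.radians(a);F=s["force"]
print(s["time_s"],"ang %.1f r %.1f"%(a,r),s["eef_pos"].round(1),"yaw",np.degrees(np.arctan2(M[1,1],M[0,1])).round(2),"tangential resist %.2f"%(-(F[0]*np.sin(ta)-F[1]*np.cos(ta))),"radial %.2f"%(F[0]*np.cos(ta)+F[1]*np.sin(ta)),s["grip_width"].round(3))
E
python3 st.py
```

```text
Traceback (most recent call last):
  File "st.py", line 5, in <module>
    print(s["time_s"],"ang %.1f r %.1f"%(a,r),s["eef_pos"].round(1),"yaw",np.degrees(np.arctan2(M[1,1],M[0,1])).round(2),"tangential resist %.2f"%(-(F[0]*np.sin(ta)-F[1]*np.cos(ta))),"radial %.2f"%(F[0]*np.cos(ta)+F[1]*np.sin(ta)),s["grip_width"].round(3))
                                                                                                                                                                                                                                       ^^^^^^^^^^^^^^^^^^^^^
AttributeError: 'float' object has no attribute 'round'
```

Request:
step_arm([
  [[0.133,-0.025,0],-0.014],
  [[0.132,-0.031,0],-0.014],
])

```text
time_s: 6.3
eef_pos: [526.1, 424.6, 141.4]
ee_rot: [0.431, 0.56, 0.432, -0.56]
force: [-5.1, 2.2, 2.3]
grip_width: 0.3
```

```bash
sed -i 's/s\["grip_width"\].round(3)/round(s["grip_width"],3)/' st.py; python3 st.py
python3 - <<'E'
import numpy as np
for a0,da,n in((75,5,11),(130,-5,3),(130-13,-2.5,17)):
  for i in range(n):
    m=np.radians(a0+da*(i+.5));d=124*np.radians(abs(da))*np.sign(da)
    print(a0+da*i,"%.3f %.3f"%(-np.sin(m)*d/40,np.cos(m)*d/40),da/180)
E
```

```text
6.3 ang 76.0 r 124.3 [526.1 424.6 141.4] yaw -14.74 tangential resist 5.45 radial 0.87 0.3
75 -0.264 0.059 0.027777777777777776
80 -0.268 0.035 0.027777777777777776
85 -0.270 0.012 0.027777777777777776
90 -0.270 -0.012 0.027777777777777776
95 -0.268 -0.035 0.027777777777777776
100 -0.264 -0.059 0.027777777777777776
105 -0.258 -0.081 0.027777777777777776
110 -0.250 -0.104 0.027777777777777776
115 -0.240 -0.125 0.027777777777777776
120 -0.228 -0.145 0.027777777777777776
125 -0.215 -0.165 0.027777777777777776
130 0.215 0.165 -0.027777777777777776
125 0.228 0.145 -0.027777777777777776
120 0.240 0.125 -0.027777777777777776
117.0 0.122 0.059 -0.013888888888888888
114.5 0.124 0.053 -0.013888888888888888
112.0 0.126 0.048 -0.013888888888888888
109.5 0.128 0.042 -0.013888888888888888
107.0 0.130 0.037 -0.013888888888888888
104.5 0.132 0.031 -0.013888888888888888
102.0 0.133 0.025 -0.013888888888888888
99.5 0.134 0.019 -0.013888888888888888
97.0 0.135 0.014 -0.013888888888888888
94.5 0.135 0.008 -0.013888888888888888
92.0 0.135 0.002 -0.013888888888888888
89.5 0.135 -0.004 -0.013888888888888888
87.0 0.135 -0.010 -0.013888888888888888
84.5 0.134 -0.016 -0.013888888888888888
82.0 0.134 -0.022 -0.013888888888888888
79.5 0.132 -0.028 -0.013888888888888888
77.0 0.131 -0.033 -0.013888888888888888
```

Request:
step_arm([
  [[-0.264,0.059,0],0.028],
  [[-0.268,0.035,0],0.028],
  [[-0.27,0.012,0],0.028],
  [[-0.27,-0.012,0],0.028],
  [[-0.268,-0.035,0],0.028],
])

```text
time_s: 6.8
eef_pos: [473.2, 426.3, 141.2]
ee_rot: [0.545, 0.452, 0.544, -0.451]
force: [0.8, -0.9, -0.0]
grip_width: 0.302
```

```bash
python3 st.py
```

```text
6.8 ang 100.6 r 124.4 [473.2 426.3 141.2] yaw 10.73 tangential resist -0.62 radial -1.01 0.302
```

Request:
step_arm([
  [[-0.264,-0.059,0],0.028],
  [[-0.258,-0.081,0],0.028],
  [[-0.25,-0.104,0],0.028],
  [[-0.24,-0.125,0],0.028],
  [[-0.228,-0.145,0],0.028],
])

```text
time_s: 7.3
eef_pos: [423.8, 405.8, 141.3]
ee_rot: [0.63, 0.322, 0.629, -0.321]
force: [1.9, 0.6, -0.4]
grip_width: 0.299
```

```bash
python3 st.py; python3 look.py 10
```

```text
7.3 ang 125.3 r 124.8 [423.8 405.8 141.3] yaw 35.93 tangential resist -1.90 radial -0.67 0.299
7.4 [423.1 405.6 141.3] yaw 35.78 tilt [ 0.001  0.    -1.   ] F [ 0.27 -0.17  0.29] q [ 0.565  0.537  1.44  -0.     1.164 -0.06 ] 0.30231789297308326
```

View pics/side10c.png

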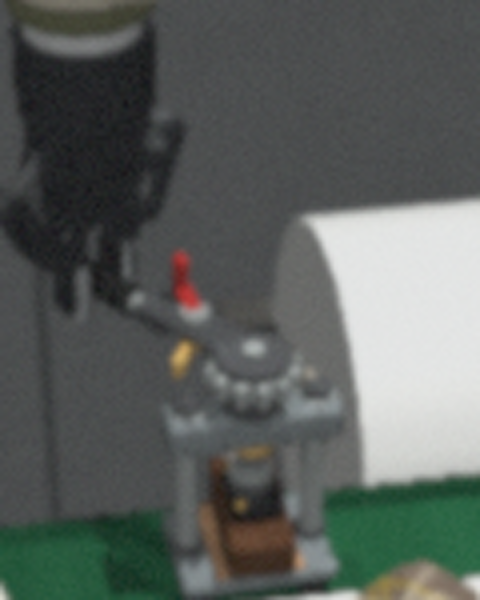

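Request:
step_arm([
  [[0.228,0.145,0],-0.028],
  [[0.24,0.125,0],-0.028],
  [[0.124,0.053,0],-0.014],
  [[0.126,0.048,0],-0.014],
])

```text
time_s: 7.8
eef_pos: [452.6, 421.0, 140.7]
ee_rot: [0.58, 0.404, 0.581, -0.404]
force: [-4.0, -1.4, 1.9]
grip_width: 0.304
```

```bash
python3 st.py
```

```text
7.8 ang 110.3 r 124.8 [452.6 421.  140.7] yaw 20.35 tangential resist 4.23 radial 0.05 0.304
```

Request:
step_arm([
  [[0.128,0.042,0],-0.014],
  [[0.13,0.037,0],-0.014],
])

```text
time_s: 8.0
eef_pos: [462.3, 424.1, 140.7]
ee_rot: [0.562, 0.428, 0.563, -0.429]
force: [-5.1, 0.8, 2.3]
grip_width: 0.303
```

```bash
python3 st.py
```

```text
8.0 ang 105.7 r 124.7 [462.3 424.1 140.7] yaw 15.32 tangential resist 4.70 radial 2.11 0.303
```

Request:
step_arm([
  [[0.132,0.031,0],-0.014],
  [[0.133,0.025,0],-0.014],
])

```text
time_s: 8.2
eef_pos: [472.7, 426.6, 140.7]
ee_rot: [0.542, 0.453, 0.543, -0.453]
force: [-5.4, -0.2, 1.9]
grip_width: 0.303
```

```bash
python3 st.py
```

```text
8.2 ang 100.8 r 124.8 [472.7 426.6 140.7] yaw 10.29 tangential resist 5.39 radial 0.80 0.303
```

Request:
step_arm([
  [[0.134,0.019,0],-0.014],
  [[0.135,0.014,0],-0.014],
])

```text
time_s: 8.4
eef_pos: [483.4, 428.2, 140.7]
ee_rot: [0.522, 0.476, 0.523, -0.477]
force: [-5.8, 2.8, 1.7]
grip_width: 0.298
```

```bash
python3 st.py
```

```text
8.4 ang 95.8 r 124.8 [483.4 428.2 140.7] yaw 5.26 tangential resist 5.51 radial 3.38 0.298
```

Request:
step_arm([
  [[0.135,0.008,0],-0.014],
  [[0.135,0.002,0],-0.014],
])

```text
time_s: 8.6
eef_pos: [494.2, 428.8, 140.7]
ee_rot: [0.5, 0.499, 0.502, -0.499]
force: [-6.0, 4.1, 1.3]
grip_width: 0.301
```

```bash
python3 st.py
```

```text
8.6 ang 90.8 r 124.8 [494.2 428.8 140.7] yaw 0.22 tangential resist 5.92 radial 4.14 0.301
```

Request:
step_arm([
  [[0.135,-0.004,0],-0.014],
  [[0.135,-0.01,0],-0.014],
])

```text
time_s: 8.8
eef_pos: [505.0, 428.4, 140.7]
ee_rot: [0.478, 0.521, 0.479, -0.521]
force: [-5.2, 5.2, 0.8]
grip_width: 0.301
```

```bash
python3 st.py
```

```text
8.8 ang 85.9 r 124.7 [505.  428.4 140.7] yaw -4.81 tangential resist 5.56 radial 4.77 0.301
```

Request:
step_arm([
  [[0.134,-0.016,0],-0.014],
  [[0.134,-0.022,0],-0.014],
])

```text
time_s: 9.0
eef_pos: [515.7, 426.9, 140.7]
ee_rot: [0.454, 0.541, 0.456, -0.541]
force: [-5.8, 4.9, 0.4]
grip_width: 0.3
```

```bash
python3 st.py
```

```text
9.0 ang 80.9 r 124.5 [515.7 426.9 140.7] yaw -9.85 tangential resist 6.54 radial 3.90 0.3
```

Request:
step_arm([
  [[0.132,-0.028,0],-0.014],
  [[0.131,-0.033,0],-0.014],
])

```text
time_s: 9.2
eef_pos: [526.3, 424.6, 140.7]
ee_rot: [0.43, 0.561, 0.432, -0.56]
force: [-4.6, 5.2, 1.2]
grip_width: 0.301
```

```bash
python3 st.py; python3 look.py 11
```

```text
9.2 ang 75.9 r 124.4 [526.3 424.6 140.7] yaw -14.89 tangential resist 5.73 radial 3.88 0.301
9.3 [526.9 424.  140.6] yaw -14.88 tilt [-0.     0.002 -1.   ] F [-2.3   2.14  0.04] q [0.504 0.732 1.108 0.002 1.302 0.763] 0.2957093159492915
```

View pics/side11c.png

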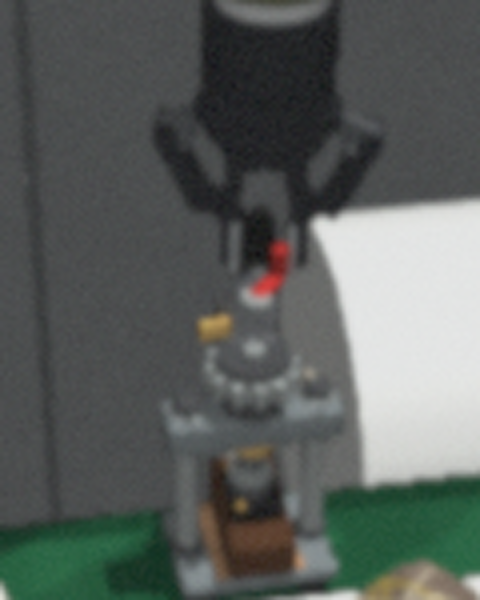

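Request:
step_arm([
  [[-0.264,0.059,0],0.028],
  [[-0.268,0.035,0],0.028],
  [[-0.27,0.012,0],0.028],
  [[-0.27,-0.012,0],0.028],
  [[-0.268,-0.035,0],0.028],
])

```text
time_s: 9.8
eef_pos: [473.4, 425.5, 140.7]
ee_rot: [0.544, 0.452, 0.544, -0.451]
force: [1.0, 0.2, 0.2]
grip_width: 0.303
```

Request:
step_arm([
  [[-0.264,-0.059,0],0.028],
  [[-0.258,-0.081,0],0.028],
  [[-0.25,-0.104,0],0.028],
  [[-0.24,-0.125,0],0.028],
  [[-0.228,-0.145,0],0.028],
])

```text
time_s: 10.3
eef_pos: [424.1, 405.0, 140.9]
ee_rot: [0.63, 0.323, 0.629, -0.322]
force: [2.2, 0.0, -0.1]
grip_width: 0.3
```

```bash
python3 st.py
```

```text
10.3 ang 125.5 r 124.0 [424.1 405.  140.9] yaw 35.82 tangential resist -1.84 radial -1.27 0.3
```

Request:
step_arm([
  [[0.228,0.145,0],-0.028],
  [[0.24,0.125,0],-0.028],
  [[0.124,0.053,0],-0.014],
])

```text
time_s: 10.6
eef_pos: [448.1, 418.3, 140.8]
ee_rot: [0.589, 0.391, 0.589, -0.391]
force: [-0.7, 0.8, 0.9]
grip_width: 0.3
```

```bash
python3 st.py
```

```text
10.6 ang 112.7 r 124.0 [448.1 418.3 140.8] yaw 22.84 tangential resist 0.34 radial 1.01 0.3
```

Request:
step_arm([
  [[0.126,0.048,0],-0.014],
  [[0.128,0.042,0],-0.014],
])

```text
time_s: 10.8
eef_pos: [457.1, 421.7, 140.6]
ee_rot: [0.571, 0.416, 0.572, -0.417]
force: [-5.4, -1.7, 2.9]
grip_width: 0.304
```

```bash
python3 st.py
```

```text
10.8 ang 108.3 r 123.9 [457.1 421.7 140.6] yaw 17.89 tangential resist 5.61 radial 0.11 0.304
```

Request:
step_arm([
  [[0.13,0.037,0],-0.014],
  [[0.132,0.031,0],-0.014],
])

```text
time_s: 11.0
eef_pos: [467.4, 424.6, 140.6]
ee_rot: [0.552, 0.44, 0.553, -0.441]
force: [-6.0, -0.6, 2.2]
grip_width: 0.299
```

```bash
python3 st.py
```

```text
11.0 ang 103.3 r 123.9 [467.4 424.6 140.6] yaw 12.86 tangential resist 5.94 radial 0.79 0.299
```

Request:
step_arm([
  [[0.133,0.025,0],-0.014],
  [[0.134,0.019,0],-0.014],
])

```text
time_s: 11.2
eef_pos: [477.9, 426.6, 140.7]
ee_rot: [0.532, 0.464, 0.534, -0.465]
force: [-7.2, 1.2, 2.4]
grip_width: 0.3
```

```bash
python3 st.py
```

```text
11.2 ang 98.4 r 123.9 [477.9 426.6 140.7] yaw 7.82 tangential resist 6.94 radial 2.22 0.3
```

Request:
step_arm([
  [[0.135,0.014,0],-0.014],
  [[0.135,0.008,0],-0.014],
])

```text
time_s: 11.4
eef_pos: [488.6, 427.8, 140.7]
ee_rot: [0.511, 0.487, 0.513, -0.488]
force: [-6.7, 3.0, 2.1]
grip_width: 0.301
```

```bash
python3 st.py
```

```text
11.4 ang 93.4 r 124.0 [488.6 427.8 140.7] yaw 2.79 tangential resist 6.55 radial 3.41 0.301
```

Request:
step_arm([
  [[0.135,0.002,0],-0.014],
  [[0.135,-0.004,0],-0.014],
])

```text
time_s: 11.6
eef_pos: [499.3, 428.0, 140.7]
ee_rot: [-0.489, -0.51, -0.491, 0.51]
force: [-7.5, 5.0, 2.0]
grip_width: 0.3
```

```bash
python3 st.py
```

```text
11.6 ang 88.5 r 124.0 [499.3 428.  140.7] yaw -2.24 tangential resist 7.59 radial 4.82 0.3
```

Request:
step_arm([
  [[0.135,-0.01,0],-0.014],
  [[0.135,-0.014,0],-0.014],
])

```text
time_s: 11.8
eef_pos: [510.1, 427.2, 140.7]
ee_rot: [-0.466, -0.531, -0.468, 0.531]
force: [-6.0, 5.3, 1.9]
grip_width: 0.303
```

```bash
python3 st.py
```

```text
11.8 ang 83.5 r 124.0 [510.1 427.2 140.7] yaw -7.28 tangential resist 6.52 radial 4.63 0.303
```

Request:
step_arm([
  [[0.134,-0.02,0],-0.014],
  [[0.134,-0.025,0],-0.014],
])

```text
time_s: 12.0
eef_pos: [520.7, 425.6, 140.7]
ee_rot: [-0.442, -0.551, -0.445, 0.551]
force: [-7.0, 5.7, 0.9]
grip_width: 0.301
```

```bash
python3 st.py
```

```text
12.0 ang 78.5 r 124.1 [520.7 425.6 140.7] yaw -12.3 tangential resist 7.97 radial 4.25 0.301
```

Request:
step_arm([
  [[0.132,-0.031,0],-0.014],
])

```text
time_s: 12.1
eef_pos: [526.0, 424.4, 140.7]
ee_rot: [-0.43, -0.56, -0.432, 0.56]
force: [-6.8, 6.0, 1.1]
grip_width: 0.303
```

```bash
python3 st.py
```

```text
12.1 ang 76.0 r 124.1 [526.  424.4 140.7] yaw -14.82 tangential resist 8.02 radial 4.16 0.303
```

Request:
step_arm([
  [[-0.264,0.059,0],0.028],
  [[-0.268,0.035,0],0.028],
  [[-0.27,0.012,0],0.028],
  [[-0.27,-0.012,0],0.028],
  [[-0.268,-0.035,0],0.028],
])

```text
time_s: 12.6
eef_pos: [473.6, 425.1, 140.7]
ee_rot: [0.544, 0.452, 0.544, -0.451]
force: [1.4, -0.6, -1.6]
grip_width: 0.297
```

Request:
step_arm([
  [[-0.264,-0.059,0],0.028],
  [[-0.258,-0.081,0],0.028],
  [[-0.25,-0.104,0],0.028],
  [[-0.24,-0.125,0],0.028],
  [[-0.228,-0.145,0],0.028],
])

```text
time_s: 13.1
eef_pos: [424.4, 404.6, 140.8]
ee_rot: [0.63, 0.323, 0.629, -0.321]
force: [2.4, -0.7, 0.5]
grip_width: 0.294
```

Request:
step_arm([
  [[0.228,0.145,0],-0.028],
  [[0.24,0.125,0],-0.028],
  [[0.124,0.053,0],-0.014],
])

```text
time_s: 13.4
eef_pos: [447.7, 417.9, 140.7]
ee_rot: [0.589, 0.391, 0.589, -0.391]
force: [-6.5, -1.2, 4.2]
grip_width: 0.294
```

```bash
python3 st.py
```

```text
13.4 ang 113.0 r 123.7 [447.7 417.9 140.7] yaw 22.85 tangential resist 6.43 radial 1.39 0.294
```

Request:
step_arm([
  [[0.126,0.048,0],-0.014],
])

```text
time_s: 13.5
eef_pos: [452.0, 419.6, 140.7]
ee_rot: [0.58, 0.403, 0.581, -0.404]
force: [-6.5, -2.6, 5.0]
grip_width: 0.302
```

```bash
python3 st.py
```

```text
13.5 ang 110.9 r 123.7 [452.  419.6 140.7] yaw 20.41 tangential resist 6.96 radial -0.15 0.302
```

Request:
step_arm([
  [[0.128,0.042,0],-0.014],
])

```text
time_s: 13.6
eef_pos: [456.9, 421.3, 140.7]
ee_rot: [0.571, 0.415, 0.572, -0.417]
force: [-7.7, -1.4, 4.2]
grip_width: 0.302
```

```bash
python3 st.py
```

```text
13.6 ang 108.4 r 123.7 [456.9 421.3 140.7] yaw 17.9 tangential resist 7.71 radial 1.10 0.302
```

Request:
step_arm([
  [[0.13,0.037,0],-0.014],
])

```text
time_s: 13.7
eef_pos: [462.0, 422.9, 140.7]
ee_rot: [0.562, 0.428, 0.563, -0.429]
force: [-7.8, 0.4, 3.4]
grip_width: 0.303
```

```bash
python3 st.py
```

```text
13.7 ang 105.9 r 123.7 [462.  422.9 140.7] yaw 15.38 tangential resist 7.41 radial 2.52 0.303
```

Request:
step_arm([
  [[0.132,0.031,0],-0.014],
])

```text
time_s: 13.8
eef_pos: [467.2, 424.3, 140.7]
ee_rot: [0.552, 0.44, 0.554, -0.441]
force: [-8.4, -0.1, 2.5]
grip_width: 0.301
```

```bash
python3 st.py
```

```text
13.8 ang 103.5 r 123.7 [467.2 424.3 140.7] yaw 12.87 tangential resist 8.14 radial 1.88 0.301
```

Request:
step_arm([
  [[0.133,0.025,0],-0.014],
])

```text
time_s: 13.9
eef_pos: [472.4, 425.5, 140.7]
ee_rot: [0.542, 0.452, 0.544, -0.453]
force: [-8.6, 1.2, 3.7]
grip_width: 0.302
```

```bash
python3 st.py
```

```text
13.9 ang 101.0 r 123.7 [472.4 425.5 140.7] yaw 10.35 tangential resist 8.20 radial 2.78 0.302
```

Request:
step_arm([
  [[0.134,0.019,0],-0.014],
])

```text
time_s: 14.0
eef_pos: [477.7, 426.4, 140.7]
ee_rot: [0.532, 0.464, 0.534, -0.465]
force: [-9.0, 1.5, 3.5]
grip_width: 0.296
```

```bash
python3 st.py
```

```text
14.0 ang 98.5 r 123.7 [477.7 426.4 140.7] yaw 7.83 tangential resist 8.67 radial 2.82 0.296
```

Request:
step_arm([
  [[0.135,0.014,0],-0.014],
])

```text
time_s: 14.1
eef_pos: [483.0, 427.1, 140.7]
ee_rot: [0.522, 0.476, 0.524, -0.477]
force: [-9.8, 2.9, 3.6]
grip_width: 0.3
```

```bash
python3 st.py
```

```text
14.1 ang 96.0 r 123.8 [483.  427.1 140.7] yaw 5.32 tangential resist 9.45 radial 3.93 0.3
```

Request:
step_arm([
  [[-0.05,-0.005,0],0],
  [[-0.03,0,0],0],
  [[0,0,0],0],
])

```text
time_s: 14.4
eef_pos: [480.7, 426.2, 140.6]
ee_rot: [0.523, 0.476, 0.523, -0.476]
force: [-5.1, 1.0, 2.6]
grip_width: 0.299
```

Request:
step_arm([
  [[0,0,0],0],
  [[0,0,0],0],
  [[0,0,0],0],
], gripper=-0.06)

```text
time_s: 14.7
eef_pos: [481.3, 425.7, 140.3]
ee_rot: [0.523, 0.476, 0.523, -0.475]
force: [0.7, 0.3, 0.9]
grip_width: 0.529
```

Request:
step_arm([
  [[0,0,0.4],0],
  [[0,0,0.6],0],
  [[0,0,0.6],0],
  [[0,0,0.6],0],
  [[0,0,0.4],0],
])

```text
time_s: 15.2
eef_pos: [481.4, 425.9, 246.3]
ee_rot: [0.524, 0.476, 0.523, -0.475]
force: [0.9, 0.1, 0.4]
grip_width: 0.53
```

```bash
python3 st.py; python3 look.py 12
```

```text
15.2 ang 96.8 r 122.8 [481.4 425.9 246.3] yaw 5.47 tangential resist -0.90 radial -0.05 0.53
15.3 [481.8 426.2 246.7] yaw 5.47 tilt [ 0.004  0.002 -1.   ] F [1.25 0.4  0.45] q [ 0.543  0.578  1.091 -0.     1.467  0.447] 0.529907607717223
```

View pics/side12c.png

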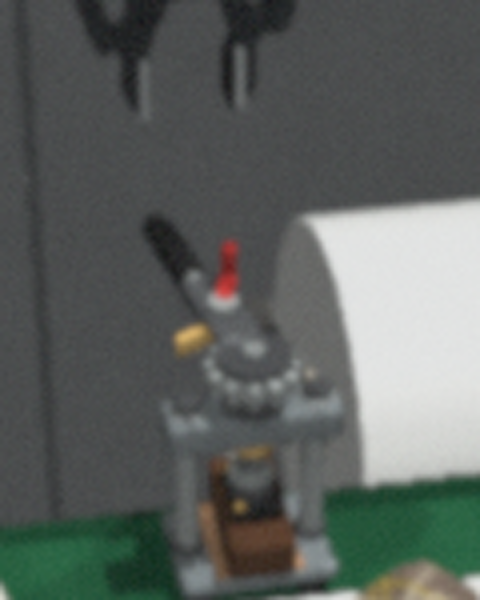

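Request:
step_arm([
  [[0,0,0],0],
  [[0,0,0],0],
])

```text
time_s: 15.5
eef_pos: [480.7, 425.7, 242.8]
ee_rot: [0.523, 0.475, 0.524, -0.476]
force: [-0.7, -0.1, 0.4]
grip_width: 0.529
```

Request:
step_arm([
  [[0,0,0],0],
])

```text
time_s: 15.6
eef_pos: [480.8, 425.8, 243.1]
ee_rot: [0.523, 0.475, 0.524, -0.476]
force: [0.4, -0.1, 0.2]
grip_width: 0.527
```

Request:
step_arm([
  [[0,0,0],0],
])

```text
time_s: 15.7
eef_pos: [480.9, 425.8, 243.6]
ee_rot: [0.523, 0.475, 0.523, -0.476]
force: [0.4, -0.1, 0.3]
grip_width: 0.528
```

```bash
python3 st.py
python3 - <<'E'
from h import *
s=pickle.load(open("side12.pkl","rb"))
for n,xy,z in(("piv",(224,299),164),("tabtop",(231,243),182),("gmid",(173,251),150),("gend",(154,222),150),("ferrule",(191,278),148)):
    p=atz(s,*S7(*xy),z);print(n,p.round(1),ang(p))
crops=[]
for k in(0,7,12):
    c=pickle.load(open(f"side{k}.pkl","rb"));crops.append(cv2.resize(c["image"][165:210,245:295],None,fx=5,fy=5,interpolation=cv2.INTER_CUBIC))
cv2.imwrite("pics/foot.png",np.hstack(crops))
E
```

```text
15.7 ang 97.1 r 122.8 [480.9 425.8 243.6] yaw 5.48 tangential resist -0.39 radial -0.10 0.528
piv [486.5 348.5 164. ] (np.float64(102.05198396681854), np.float64(45.49242554613529))
tabtop [495.5 376.1 182. ] (np.float64(90.42883641646193), np.float64(72.12247940438512))
gmid [469.8 422.2 150. ] (np.float64(102.47604869748466), np.float64(121.06242675228332))
gend [463.7 455.4 150. ] (np.float64(102.03715333305642), np.float64(154.84408996065972))
ferrule [476.  395.5 148. ] (np.float64(102.331951081269), np.float64(93.62012370887527))
```

View pics/foot.png

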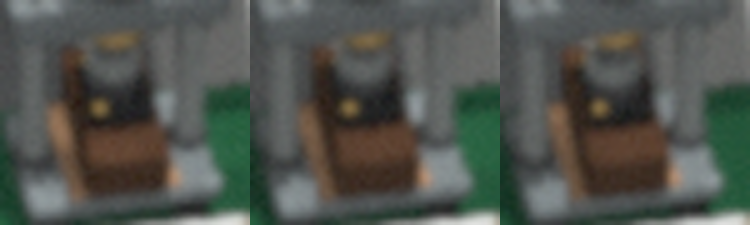

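View pics/side12.png

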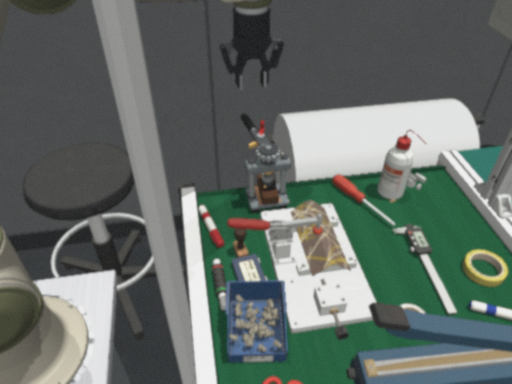

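```bash
python3 -c "
from rig import ticket
print(ticket.finish_job())"
```

```text
the job is handed in; nothing more can be done
None
```

I flipped the red lever to tighten, then worked the ratchet handle through four clockwise strokes to clamp the block. I stopped with about 9 N at the grip, let go, lifted the gripper clear and handed the job in at about 16 s of the 69 s allowed.

- **Lever:** in the last picture the lever is about 0.5 rad to the tighten side, so it is right over.
- **Clamping force:** resistance at the grip rose from about 5.5 N with the spindle free to 8.7 and then 9.45 N in the last two readings. That puts the peak at roughly 150–170 N, near the firm target and below the 240 N crush level. Single force readings scattered by about ±0.5 N. The free-spindle readings also came out about 0.5 N below the stated 6 N, so the force is an estimate.
- **After letting go:** the handle sprang back about 5 degrees, so I expect the clamp settled slightly lower, at roughly 130–150 N. I did not measure this directly, and the pictures are too blurred to show the foot's contact.
- **Surroundings:** the last side picture shows the block in place, the other items where they were, and the gripper well clear of everything.

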